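# Put the kitchen oddments away by kind

### The arm

A 6-joint arm with a two-finger parallel gripper is mounted at the origin on a cart in front of the work surface, level with it; the furniture and walls round the work are solid. World frame = base frame: x ahead of the robot, y to its left, z up, the work surface at z = 0. Lengths are in m, angles in rad, forces in N, time in s.
With the tool pointing down it reaches from about 0.375 to 0.9 m from the base axis. Payload 3.1 kg.
Tool frame: the origin (TCP) lies midway between the tips of the shut fingers; the grasp point (between the pads) lies 19 mm behind it; z points along the fingers, y is the line along which they close (so a half turn about z gives the same grasp; the last joint's range is limited). The gripper opens to 85 mm and grips with 20 to 120 N. Pads are 22 mm wide; open, the fingers measure 114 mm over their backs; the gripper's body (76 mm by 85 mm) begins 54 mm behind the grasp point. The pads swing forward as they close: fully open they stand 13 mm farther back than shut.
Start: joints at [-1.313, 0.527, 1.433, -0, 1.181, -0.178], TCP at [0.264, -0.567, 0.231] pointing down, gripper open.
Joint ranges: [-3.08, 3.08], [-0.75, 2.2], [0.22, 2.44], [-1.43, 4.57], [0, 2.65], [-2.85, 2.85]. Speed limits (rad/s): [2.79, 2.79, 3.14, 3.14, 3.14, 3.14].

### API

Orientations are given as a unit quaternion [x, y, z, w].
In Python, from station import manip gives the robot as it stands.
- The arm moves only by the tool step_arm, never from a script. Its argument "targets" is text: rows parted by semicolons, each of 4 numbers parted by spaces: the shift along the tool's x, y, z in mm, then the turn about the tool's z in degrees. A call has 1 to 12 rows; each row is the pose to reach, as a shift and turn from the pose commanded when the call began, along the tool's axes at that moment; what a row does not reach only later rows make up. A row lasts 1/10 s, in which the tool goes at most 50 mm and 8.59 degrees, less where a joint would pass 70% of its speed; a pose out of reach is approached as far as the arm can. A call with a gripper value outside its range is refused whole. "gripper" is the closure, from 0 (fully open) to 1 (shut), set as the call begins (left out, the last holds). The fingers move at their own pace and stop on an object; "squeeze" is the grip in N (left out, the last holds). Time passes only in rows, so rows that repeat a pose let the fingers close. It gives the time, the measured TCP pose, the force, the opening and the grip force at its end, in the units of the state.
- manip.sense(): the state, without advancing time (a new reading comes with each control period).
- manip.snapshot(name): name is "side" or "top"; returns the picture (480x640x3 uint8, red, green, blue); there is no depth.
- manip.get_calibration(name): a dict with "fov_y" (degrees; the focal length in pixels is half the picture's height over the tangent of half this angle, whatever the lens; pixels are square), "cx", "cy" (the principal point, pixels), "extrinsics" (4x4, takes a point from camera to world coordinates). Camera axes: x right, y down, z forward; pixel columns grow to the right and rows downward; lengths in m; the calibration is good to about 2 mm. A picture is of the moment at which its call begins. get_calibration takes no time and is no camera call.
- manip.sign_off(): hands the job in; it is judged then, once.
Trained networks look in the newest picture that a camera, given by its name, has taken for a name from the list of things; names that differ only in an ending like _2 or _b are one class to them, and where a whole thing is asked for, a point or a joint stands for the part that bears it (a point fixed in the world has none). Each returns a list of dicts, best first, with "p" (0 to 1); they miss things now and then, are a little off and sometimes report something else, mostly with a low value. They report only what shows in the picture. A call takes as long as a camera call. They do not tell look-alikes from the thing itself.
- manip.recognise(camera, query): "position" ([column, row] in pixels, amid what is visible of it).
- manip.masks_of(camera, query): "pixels" (480x640 bool, what is visible of it) and "position" ([column, row] in pixels, amid what is visible of it).
- manip.mark_of(camera, query): "position" ([column, row] in pixels: a listed point, or the origin of a listed thing).
The state is a dict: "t": time; "q": joint angles; "qd": joint speeds; "tau": joint torques, N m; "tcp_pos": TCP position; "tool_rot": TCP orientation; "force": force on the tool from outside, world axes, zero at the start; "ft_torque": the same for the moment, N m; "finger_gap": opening from 0.0 (shut) to 1.0 (fully open); "gripper_force": force on a finger pad.
Only numpy, scipy, OpenCV 4.12 (cv2) and the standard library are available. Lean on these libraries where they do the work, as an engineer would, in place of code of your own. Each camera call takes 0.05 s, during which the arm holds its last target. There are 200 camera calls.

### The job

Sort the things lying about at the front of the worktop: stand the green-capped and the red-capped spice jar upright in the pale wooden tray, one in each bay; put the lemon and the onion in the white tray, one in each bay; and lay the marker pen in the blue rest, across both of its notches with its middle about midway between them. Leave the tin and the jam jar where they stand.

Things in the scene. Friction and masses are not known exactly. Their poses are not given: they have to be found in the camera images.
- spice_a: Spice jar with a GREEN cap, round, 44 mm in diameter, 100 mm tall, standing; origin at the centre of its underside, z up. Loose; grips well on its straight side, e.g. 70 mm up.
- spice_c: Spice jar with a RED cap, round, 46 mm in diameter, 109 mm tall, standing; origin at the centre of its underside, z up. Loose; grips well on its straight side, e.g. 70 mm up.
- lemon: Yellow lemon, 78 mm long (its own x), 55 mm wide (its own y), 56 mm high, lying; origin at the centre of its underside at the start. Loose; grip it across its width at about mid height.
- shallot: Small brown onion, about 66 mm across and 71 mm high with its pointed tip upward, widest about 30 mm up; origin at the centre of its underside, z up. Loose.
- marker: Marker pen, white with a blue cap, lying; 135 mm long (its own y), 16 mm thick; origin at the middle of its length on the underside at the start (axis 8 mm above the surface). Loose, 15 g.
- spice_tray: Fixed low tray of pale wood for spice jars, 80 mm (its x) by 150 mm (its y), rim 12 mm high, floor 4 mm above the surface; a thin divider across its middle makes two bays, each 72 by 69 mm inside, with centres at y = +36.5 and -36.5 mm in its frame; origin at the centre of its underside.
- produce_tray: Fixed low white tray for fresh produce, 104 mm (its x) by 204 mm (its y), rim 12 mm high, floor 4 mm above the surface; a thin divider across its middle makes two bays, each 96 by 96 mm inside, with centres at y = +50 and -50 mm in its frame; origin at the centre of its underside.
- pen_rest: Fixed blue pen rest: base 56 mm (its x) by 110 mm (its y), 6 mm thick, with two upright V notches at y = +40 and -40 mm, each 10 mm thick, about 35 mm high and 40 mm wide at the mouth, bottoms 14 mm above the surface. A pen lies in both notches along the rest's y, its axis about 24 mm above the surface; between the notches there is 70 mm for fingers. Origin at the centre of its underside.
- tin_half: Bystander: green and yellow tin, 75 mm in diameter, 58 mm high; origin at the centre of its underside, z up. Loose; leave it alone.
- jam_jar: Bystander: jam jar with red contents and a grey lid, 62 mm in diameter, 86 mm high; origin at the centre of its underside, z up. Loose; leave it alone.
Mind the look-alikes: they are no part of the job. Leave any pink look-alike of the spice_c alone.

How it is judged:
By the outcome, as a careful person would: the job done as asked, in the order asked, and still so for the second after the job is handed in, with the robot touching nothing.
It also fails if it takes over 102 s, if anything falls off the work surface, if the arm or the gripper's body presses on something with over 40 N, if the wrist force passes 120 N, or if a joint passes its speed limit or range.

## Working session

There is one attempt and no reset: what is moved stays moved. The work goes in short steps, Python scripts to look and compute and a tool call to move; the robot and the scene stay as the last step left them, time stands still between calls to the robot, and variables do not carry over. Pictures are saved under pics/ and viewed, at most 14 in all, crops included, and the job is handed in when it is done.

Besides the shell and the picture viewer there is one more tool, called after "Request:" as name(argument=value, ...) on one line, values as JSON. step_arm: Moves the arm, as the interface text tells. Its arguments: {"type":"object","properties":{"targets":{"type":"string"},"gripper":{"type":"number"},"squeeze":{"type":"number"}},"required":["targets"]}

```bash
mkdir -p pics; ls
python3 - <<'E'
from station import manip
import cv2,numpy as np
s=manip.sense();print({k:np.round(v,3).tolist() for k,v in s.items()})
for n in("side","top"):
    im=manip.snapshot(n);cv2.imwrite(f"pics/{n}0.png",im[:,:,::-1]);c=manip.get_calibration(n);print(n,c["fov_y"],c["cx"],c["cy"],np.round(c["extrinsics"],4).tolist(),[k for k in c])
    for q in"spice_a spice_c lemon shallot marker spice_tray produce_tray pen_rest tin_half jam_jar".split():
        print(q,[(np.round(d["position"]).tolist(),round(d["p"],2)) for d in manip.mark_of(n,q)[:4]])
E
```

```text
pics
{'t': 0.0, 'q': [-1.313, 0.528, 1.434, 0.0, 1.181, -0.178], 'qd': [-0.001, -0.001, -0.001, 0.0, -0.001, -0.001], 'tau': [0.0, -44.235, -17.803, -0.0, 0.008, -0.0], 'tcp_pos': [0.264, -0.566, 0.23], 'tool_rot': [0.976, 0.216, -0.0, -0.001], 'force': [-0.036, 0.613, -0.194], 'ft_torque': [0.062, 0.011, 0.02], 'gripper_force': 0.0, 'finger_gap': 1.006}
side 43.565578820392254 314.0502499202971 235.73457468977125 [[-0.8948, -0.257, 0.3651, -0.0494], [-0.446, 0.4754, -0.7583, 1.0756], [0.0213, -0.8414, -0.54, 0.7902], [0.0, 0.0, 0.0, 1.0]] ['fov_y', 'cx', 'cy', 'extrinsics']
spice_a [([338.0, 316.0], 0.86), ([336.0, 234.0], 0.73), ([300.0, 282.0], 0.61)]
spice_c [([338.0, 316.0], 0.86), ([336.0, 234.0], 0.73), ([300.0, 282.0], 0.61)]
lemon [([356.0, 214.0], 0.69)]
shallot [([284.0, 320.0], 0.78), ([354.0, 211.0], 0.21)]
marker [([274.0, 345.0], 0.59)]
spice_tray [([213.0, 293.0], 0.67)]
produce_tray [([318.0, 198.0], 0.76), ([317.0, 255.0], 0.33)]
pen_rest [([277.0, 239.0], 0.83)]
tin_half [([392.0, 200.0], 0.75)]
jam_jar [([318.0, 256.0], 0.88)]
top 47.404944984541686 322.1940155686727 228.1652680209291 [[0.0168, -0.9879, 0.1543, 0.2693], [-0.9997, -0.0138, 0.0207, 0.0104], [-0.0183, -0.1546, -0.9878, 1.1864], [0.0, 0.0, 0.0, 1.0]] ['fov_y', 'cx', 'cy', 'extrinsics']
spice_a [([273.0, 238.0], 0.78), ([235.0, 295.0], 0.72), ([372.0, 237.0], 0.64)]
spice_c [([273.0, 238.0], 0.78), ([235.0, 295.0], 0.72), ([372.0, 237.0], 0.64)]
lemon []
shallot [([217.0, 245.0], 0.9), ([372.0, 235.0], 0.32)]
marker [([177.0, 262.0], 0.8)]
spice_tray [([219.0, 176.0], 0.58)]
produce_tray [([433.0, 183.0], 0.56)]
pen_rest [([326.0, 184.0], 0.62)]
tin_half [([476.0, 266.0], 0.74)]
jam_jar [([317.0, 237.0], 0.93)]
```

View both.

View pics/side0.png

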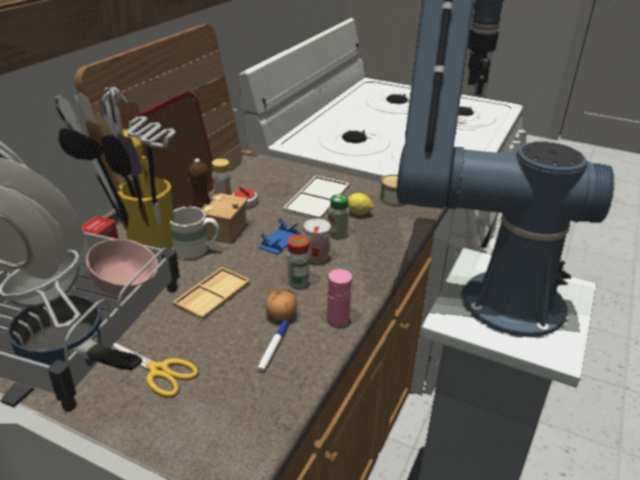

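View pics/top0.png

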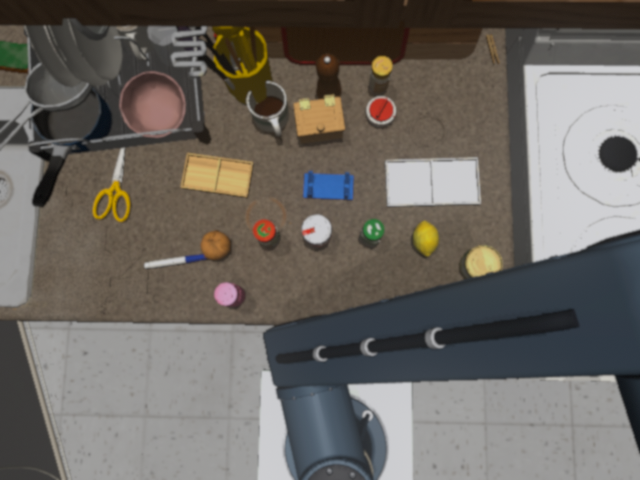

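```bash
cat > h.py <<'E'
from station import manip
import numpy as np,cv2
def cal(n):
    c=manip.get_calibration(n);return 240/np.tan(np.radians(c["fov_y"]/2)),c["cx"],c["cy"],np.array(c["extrinsics"])
def ray(n,p):
    f,cx,cy,E=cal(n);d=np.array([(p[0]-cx)/f,(p[1]-cy)/f,1]);return E[:3,3],E[:3,:3]@d
def at(n,p,z):
    o,d=ray(n,p);return o+d*(z-o[2])/d[2]
def proj(n,P):
    f,cx,cy,E=cal(n);c=E[:3,:3].T@(np.array(P)-E[:3,3]);return np.array([f*c[0]/c[2]+cx,f*c[1]/c[2]+cy])
def rect(n,q,z):
    m=manip.masks_of(n,q)
    if not m: return None
    ys,xs=np.nonzero(m[0]["pixels"]);P=np.array([at(n,(x,y),z)[:2] for x,y in zip(xs,ys)],np.float32)
    r=cv2.minAreaRect(P*1000);return [np.round(np.array(r[0])).tolist(),np.round(r[1]).tolist(),round(r[2],1),round(m[0]["p"],2),P.mean(0).round(3).tolist()]
E
python3 - <<'E'
from h import *
for n in("side","top"):
    im=manip.snapshot(n)
    for q,z in dict(spice_tray=.01,produce_tray=.01,pen_rest=.02,marker=.008,lemon=.028,shallot=.035,tin_half=.058,jam_jar=.086).items(): print(n,q,rect(n,q,z))
    for q in"spice_a lemon shallot tin_half jam_jar".split():
        print(q,[at(n,d["position"],0)[:2].round(3).tolist() for d in manip.mark_of(n,q)[:3]])
im=manip.snapshot("top")
for c,lo,hi,z in(("red",(0,150,60),(6,255,255),.109),("green",(50,80,30),(75,255,255),.1)):
    hsv=cv2.cvtColor(im,cv2.COLOR_RGB2HSV);m=cv2.inRange(hsv,lo,hi);k,_,st,ce=cv2.connectedComponentsWithStats(m)
    print(c,[(ce[i].round(),st[i,4],at("top",ce[i],z)[:2].round(3)) for i in range(1,k) if st[i,4]>60])
a=cv2.resize(im[200:320,130:330],(800,480),interpolation=cv2.INTER_CUBIC)
cv2.imwrite("pics/crop1.png",a[:,:,::-1])
for n in("side","top"):
    print(n,[(c,proj(n,c).round()) for c in((.4,0,0),(.6,.2,0),(.6,-.2,0))])
E
```

```text
side spice_tray [[568.0, 274.0], [159.0, 90.0], 82.3, 0.8, [0.5680000185966492, 0.27799999713897705]]
side produce_tray None
side pen_rest [[547.0, 31.0], [78.0, 146.0], 1.1, 0.98, [0.5410000085830688, 0.04100000113248825]]
side marker [[377.0, 350.0], [17.0, 144.0], 9.5, 0.6, [0.37700000405311584, 0.3529999852180481]]
side lemon [[428.0, -192.0], [64.0, 121.0], 23.7, 0.69, [0.4300000071525574, -0.1899999976158142]]
side shallot [[408.0, 270.0], [60.0, 96.0], 27.9, 0.64, [0.40799999237060547, 0.26899999380111694]]
side tin_half [[377.0, -250.0], [47.0, 178.0], 21.6, 0.56, [0.37400001287460327, -0.2460000067949295]]
side jam_jar [[414.0, 96.0], [62.0, 170.0], 27.4, 0.89, [0.414000004529953, 0.09300000220537186]]
spice_a [[0.426, 0.145], [0.306, 0.212], [0.44, -0.072]]
lemon [[0.438, -0.193], [0.38, 0.35]]
shallot [[0.409, 0.259], [0.556, 0.008], [0.581, 0.259]]
tin_half [[0.378, -0.303]]
jam_jar [[0.441, 0.035], [0.555, 0.019]]
top spice_tray [[569.0, 271.0], [152.0, 82.0], 82.5, 0.68, [0.5690000057220459, 0.27000001072883606]]Traceback (most recent call last):
  File "<stdin>", line 4, in <module>
  File "h.py", line 14, in rect
    ys,xs=np.nonzero(m[0]["pixels"]);P=np.array([at(n,(x,y),z)[:2] for x,y in zip(xs,ys)],np.float32)
                                                 ~~^^^^^^^^^^^
  File "h.py", line 8, in at
    o,d=ray(n,p);return o+d*(z-o[2])/d[2]
        ~~~^^^^^
  File "h.py", line 6, in ray
    f,cx,cy,E=cal(n);d=np.array([(p[0]-cx)/f,(p[1]-cy)/f,1]);return E[:3,3],E[:3,:3]@d
              ~~~^^^
  File "h.py", line 4, in cal
    c=manip.get_calibration(n);return 240/np.tan(np.radians(c["fov_y"]/2)),c["cx"],c["cy"],np.array(c["extrinsics"])
ValueError: time passes only in moves, steps and waits
```

```bash
sed -i 's/^def cal/import functools\n@functools.lru_cache(None)\ndef cal/' h.py
cat > m.py <<'E'
from h import *
for n in("top",):
    im=manip.snapshot(n)
    for q,z in dict(spice_tray=.01,produce_tray=.01,pen_rest=.02,marker=.008,lemon=.028,shallot=.035,tin_half=.058,jam_jar=.086).items(): print(n,q,rect(n,q,z))
    for q in"spice_a lemon shallot tin_half jam_jar produce_tray pen_rest".split():
        print(q,[at(n,d["position"],0)[:2].round(3).tolist() for d in manip.mark_of(n,q)[:3]])
im=manip.snapshot("top")
hsv=cv2.cvtColor(im,cv2.COLOR_RGB2HSV)
for c,lo,hi,z in(("red",(0,150,60),(8,255,255),.109),("green",(50,80,30),(80,255,255),.1),("lemon",(24,120,80),(32,255,255),.03)):
    m=cv2.inRange(hsv,lo,hi);m[:200]=0;k,_,st,ce=cv2.connectedComponentsWithStats(m)
    print(c,[(ce[i].round().tolist(),st[i,4],at("top",ce[i],z)[:2].round(3)) for i in range(1,k) if st[i,4]>40])
a=cv2.resize(im[200:320,130:330],(800,480),interpolation=cv2.INTER_CUBIC)
cv2.imwrite("pics/crop1.png",a[:,:,::-1])
E
python3 m.py
```

```text
top spice_tray [[569.0, 271.0], [151.0, 82.0], 82.3, 0.74, [0.5690000057220459, 0.27000001072883606]]
top produce_tray [[549.0, 23.0], [109.0, 62.0], 89.1, 0.71, [0.546999990940094, 0.023000000044703484]]
top pen_rest [[547.0, 23.0], [108.0, 61.0], 89.1, 0.68, [0.5440000295639038, 0.02199999988079071]]
top marker [[377.0, 354.0], [16.0, 132.0], 9.0, 0.83, [0.37599998712539673, 0.35499998927116394]]
top lemon [[432.0, -186.0], [60.0, 64.0], 56.1, 0.88, [0.4320000112056732, -0.1860000044107437]]
top shallot [[409.0, 261.0], [58.0, 62.0], 0.9, 0.7, [0.40799999237060547, 0.26100000739097595]]
top tin_half [[383.0, -291.0], [59.0, 86.0], 14.8, 0.83, [0.38100001215934753, -0.2919999957084656]]
top jam_jar [[434.0, 45.0], [68.0, 59.0], 0.8, 0.9, [0.4339999854564667, 0.04399999976158142]]
spice_a [[0.435, -0.07], [0.433, 0.146], [0.306, 0.22]]
lemon [[0.432, -0.191], [0.433, 0.154]]
shallot [[0.411, 0.263]]
tin_half [[0.377, -0.304], [0.411, 0.263]]
jam_jar [[0.561, -0.207]]
produce_tray [[0.562, -0.197]]
pen_rest [[0.554, 0.031]]
red [([265.0, 230.0], np.int32(267), array([0.432, 0.148]))]
green [([373.0, 230.0], np.int32(283), array([ 0.438, -0.069]))]
lemon [([112.0, 205.0], np.int32(46), array([0.495, 0.492])), ([425.0, 238.0], np.int32(643), array([ 0.432, -0.185]))]
```

View pics/crop1.png

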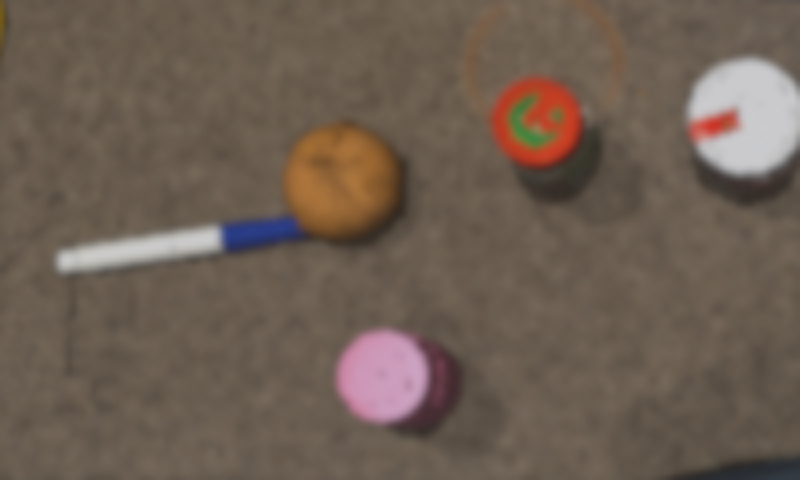

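The crop shows the red cap with its dark label at about (264,230) in the full picture. The all-pink jar at (226,294) is the look-alike, so I'll leave that one alone. I'm starting with the green jar.

Request:
step_arm(targets="366 -377 31 -65;366 -377 31 -65;366 -377 31 -65;366 -377 31 -65;366 -377 31 -65;366 -377 31 -65;366 -377 31 -65;366 -377 31 -65;366 -377 31 -65;366 -377 31 -65;366 -377 31 -65;366 -377 31 -65", gripper=0, squeeze=40)

```text
t: 4.0
tcp_pos: [0.4368, -0.0673, 0.2003]
tool_rot: [0.705, 0.709, 0.0, -0.0]
force: [-0.7, 0.5, 0.4]
finger_gap: 0.998
gripper_force: 0.0
```

```bash
cat >> h.py <<'E'
def st():
    s=manip.sense();x,y,z,w=s["tool_rot"];psi=np.degrees(np.arctan2(2*(x*y+z*w),1-2*(y*y+z*z)))
    print("t",round(s["t"],2),"tcp",np.round(np.array(s["tcp_pos"])*1000,1),"psi",round(psi,1),"gap",round(s["finger_gap"],3),"gf",round(s["gripper_force"],1),"F",np.round(s["force"],1),"q",np.round(s["q"],2))
    return s
E
python3 - <<'E'
from h import *
st()
im=manip.snapshot("side")
hsv=cv2.cvtColor(im,cv2.COLOR_RGB2HSV)
for c,lo,hi,z in(("red",(0,150,60),(8,255,255),.109),("green",(50,80,30),(80,255,255),.1)):
    m=cv2.inRange(hsv,lo,hi);k,_,s,ce=cv2.connectedComponentsWithStats(m)
    print(c,[(ce[i].round().tolist(),s[i,4],at("side",ce[i],z)[:2].round(3)) for i in range(1,k) if s[i,4]>40])
top=manip.snapshot("top")
def quad(n,im,box,lo,hi,z):
    h=cv2.cvtColor(im,cv2.COLOR_RGB2HSV);m=cv2.inRange(h,lo,hi);M=np.zeros_like(m);x0,x1,y0,y1=box;M[y0:y1,x0:x1]=m[y0:y1,x0:x1]
    ys,xs=np.nonzero(M);P=np.array([at(n,(x,y),z)[:2] for x,y in zip(xs,ys)],np.float32)*1000
    r=cv2.minAreaRect(P);print(n,np.round(r[0]),np.round(r[1]),round(r[2],1))
quad("top",top,(375,495,150,215),(0,0,130),(180,60,255),.01)
quad("side",im,(280,352,172,220),(0,0,130),(180,60,255),.01)
E
```

```text
t 4.0 tcp [436.8 -67.3 200.3] psi 90.3 gap 0.998 gf 0.0 F [-0.7  0.5  0.4] q [-0.41  0.33  1.91  0.    0.9  -0.41]
red [([244.0, 193.0], np.int32(129), array([0.639, 0.029])), ([101.0, 226.0], np.int32(339), array([0.827, 0.3  ])), ([298.0, 245.0], np.int32(220), array([0.425, 0.165]))]
green [([339.0, 203.0], np.int32(141), array([ 0.429, -0.048]))]
top [ 561. -195.] [108. 230.] 2.3
side [ 563. -211.] [203. 263.] 28.9
```

Request:
step_arm(targets="-2 0 50 0;-2 0 100 0;-2 0 150 0;-2 0 150 0")

```text
t: 4.5
tcp_pos: [0.4316, -0.0719, 0.0433]
tool_rot: [0.708, 0.706, -0.003, -0.008]
force: [-1.5, 0.2, 0.1]
finger_gap: 0.998
gripper_force: 0.0
```

Request:
step_arm(targets="0 0 0 0;0 0 0 0;0 0 0 0;0 0 0 0;0 0 0 0;0 0 0 0", gripper=1)

```text
t: 5.1
tcp_pos: [0.4388, -0.0734, 0.054]
tool_rot: [0.707, 0.707, 0.001, 0.004]
force: [-1.0, -0.7, 9.6]
finger_gap: 0.555
gripper_force: 41.3
```

Request:
step_arm(targets="0 0 -40 0;0 0 -80 0;0 0 -110 0;50 18 -110 0;98 36 -110 0;145 54 -110 0;192 71 -110 0;239 88 -110 0;286 105 -110 0;330 121 -110 0;365 133 -110 0;376 137 -110 0")

```text
t: 6.3
tcp_pos: [0.5749, 0.3081, 0.1637]
tool_rot: [0.706, 0.708, 0.004, 0.001]
force: [-0.8, -0.1, -1.4]
finger_gap: 0.556
gripper_force: 42.4
```

Request:
step_arm(targets="0 0 0 0;0 0 0 0;0 0 0 0")

```text
t: 6.6
tcp_pos: [0.573, 0.3018, 0.161]
tool_rot: [0.708, 0.706, -0.0, 0.0]
force: [0.3, -1.0, -1.3]
finger_gap: 0.554
gripper_force: 42.4
```

Run:
```python
from h import *
st()
a=manip.snapshot("side");b=manip.snapshot("top")
cv2.imwrite("pics/p2.png",np.hstack([cv2.resize(a[150:350,150:400],(400,320)),cv2.resize(b[100:300,130:380],(400,320))])[:,:,::-1])
```

```text
t 6.6 tcp [573.  301.8 161. ] psi 89.9 gap 0.554 gf 42.4 F [ 0.3 -1.  -1.3] q [ 0.31  0.64  1.44 -0.    1.07  0.32]
```

View pics/p2.png

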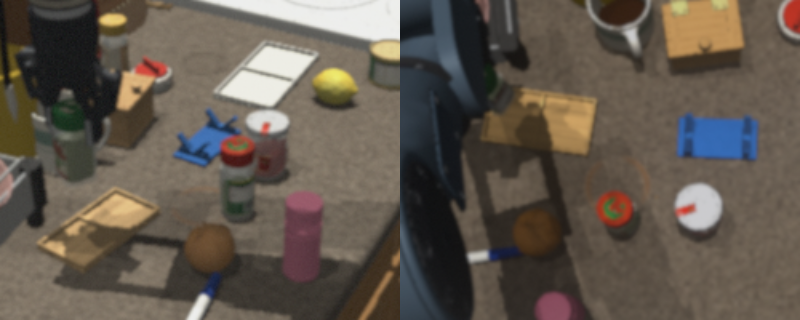

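The green jar is held upright at composite (70,145), beside and above the tray. I'm lowering it into the bay on the far left.

Request:
step_arm(targets="0 0 40 0;0 0 70 0;0 0 90 0;0 0 98 0;0 0 103 0;0 0 105 0;0 0 105 0")

```text
t: 7.4
tcp_pos: [0.5731, 0.3027, 0.0579]
tool_rot: [0.707, 0.707, -0.001, -0.0]
force: [-3.9, -2.9, 6.9]
finger_gap: 0.554
gripper_force: 43.1
```

Run:
```python
from h import *
st()
```

```text
t 7.4 tcp [573.1 302.7  57.9] psi 90.0 gap 0.554 gf 43.1 F [-3.9 -2.9  6.9] q [ 0.31  0.78  1.49 -0.    0.88  0.32]
```

Request:
step_arm(targets="0 0 0 0;0 0 0 0;0 0 0 0;0 0 -20 0;0 0 -60 0;0 0 -110 0;0 0 -110 0;-40 -36 -110 0;-80 -72 -110 0;-120 -108 -110 0;-150 -135 -110 0;-156 -141 -110 0", gripper=0)

```text
t: 8.6
tcp_pos: [0.4269, 0.1453, 0.1647]
tool_rot: [0.708, 0.706, -0.003, -0.002]
force: [-0.4, -0.3, 0.4]
finger_gap: 1.0
gripper_force: 0.0
```

Run:
```python
from h import *
st()
im=manip.snapshot("top");manip.snapshot("side")
hsv=cv2.cvtColor(im,cv2.COLOR_RGB2HSV)
m=cv2.inRange(hsv,(50,80,30),(80,255,255));k,_,s,ce=cv2.connectedComponentsWithStats(m)
print([(ce[i].round().tolist(),s[i,4],at("top",ce[i],.104)[:2].round(3)) for i in range(1,k) if s[i,4]>40])
for n in("top","side"): print([(round(d["p"],2),at(n,d["position"],0.002)[:2].round(3)) for d in manip.mark_of(n,"spice_c")[:3]])
```

```text
t 8.6 tcp [426.9 145.3 164.7] psi 89.8 gap 1.0 gf 0.0 F [-0.4 -0.3  0.4] q [ 0.08  0.41  1.92 -0.    0.82  0.08]
[([13.0, 54.0], np.int32(631), array([0.804, 0.7  ])), ([190.0, 160.0], np.int32(212), array([0.576, 0.307]))]
[(0.88, array([0.571, 0.307]))]
[(0.81, array([0.309, 0.206])), (0.67, array([0.442, 0.145])), (0.63, array([0.574, 0.311]))]
```

Request:
step_arm(targets="0 0 0 0;0 0 0 0;0 0 40 0;0 0 80 0;0 0 112 0;0 0 112 0;0 0 112 0")

```text
t: 9.5
tcp_pos: [0.4329, 0.1481, 0.053]
tool_rot: [0.707, 0.707, -0.0, -0.0]
force: [-0.0, -0.2, -0.9]
finger_gap: 1.005
gripper_force: 0.0
```

Request:
step_arm(targets="0 0 0 0;0 0 0 0;0 0 0 0;0 0 0 0;0 0 0 0;0 0 0 0", gripper=1)

```text
t: 10.1
tcp_pos: [0.4335, 0.1479, 0.0549]
tool_rot: [0.707, 0.707, 0.001, 0.001]
force: [-0.5, -0.0, 6.1]
finger_gap: 0.516
gripper_force: 39.9
```

Request:
step_arm(targets="0 0 -30 0;0 0 -60 0;30 44 -60 0;60 88 -60 0;80 121 -60 0;87 131 -60 0;87 131 -60 0;87 131 -60 0;87 131 -60 0")

```text
t: 11.0
tcp_pos: [0.5616, 0.2338, 0.1132]
tool_rot: [0.707, 0.707, -0.001, -0.001]
force: [-0.1, -1.1, -0.3]
finger_gap: 0.518
gripper_force: 41.6
```

Run:
```python
from h import *
st()
a=manip.snapshot("side");b=manip.snapshot("top")
cv2.imwrite("pics/p3.png",np.hstack([cv2.resize(a[150:350,150:400],(400,320)),cv2.resize(b[100:300,130:380],(400,320))])[:,:,::-1])
```

```text
t 11.0 tcp [561.6 233.8 113.2] psi 90.0 gap 0.518 gf 41.6 F [-0.1 -1.1 -0.3] q [ 0.21  0.66  1.57 -0.    0.91  0.21]
```

View pics/p3.png

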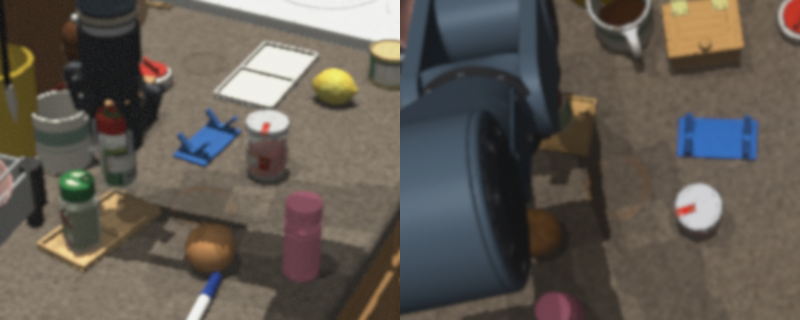

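The green jar stands in its bay at composite (78,210), and the red one hangs upright over the other bay. I'm lowering it.

Request:
step_arm(targets="0 0 30 0;0 0 45 0;0 0 52 0;0 0 55 0;0 0 56 0;0 0 56 0;0 0 56 0")

```text
t: 11.8
tcp_pos: [0.562, 0.2342, 0.059]
tool_rot: [0.707, 0.707, -0.002, -0.001]
force: [-4.6, -1.2, 9.5]
finger_gap: 0.517
gripper_force: 42.7
```

Request:
step_arm(targets="0 0 0 0;0 0 0 0;0 0 0 0;0 0 -20 0;0 0 -60 0;0 0 -110 0;0 0 -110 0;-45 -15 -110 0;-90 -30 -110 0;-135 -45 -110 0;-180 -60 -110 0;-225 -75 -110 0", gripper=0)

```text
t: 13.0
tcp_pos: [0.4877, 0.0082, 0.1669]
tool_rot: [0.707, 0.707, -0.0, 0.0]
force: [1.1, -0.4, -0.6]
finger_gap: 0.999
gripper_force: 0.0
```

Run:
```python
from h import *
st()
im=manip.snapshot("top")
def f(lo,hi,z):
    hsv=cv2.cvtColor(im,cv2.COLOR_RGB2HSV);m=cv2.inRange(hsv,lo,hi);k,L,s,ce=cv2.connectedComponentsWithStats(m)
    for i in range(1,k):
        if s[i,4]>100 and 150<ce[i][0]<500 and ce[i][1]>120:
            ys,xs=np.nonzero(L==i);P=np.array([at("top",(x,y),z)[:2] for x,y in zip(xs,ys)],np.float32)*1000
            C=np.cov(P.T);w,v=np.linalg.eigh(C);print(ce[i].round(),s[i,4],P.mean(0).round(),"axes",(4*np.sqrt(w)).round(),"long dir",np.degrees(np.arctan2(v[1,1],v[0,1])).round())
for a in(((50,80,30),(80,255,255),.104),((0,150,60),(8,255,255),.113),((22,110,60),(33,255,255),.028)): f(*a)
print(rect("top","lemon",.028),[at("top",d["position"],0)[:2].round(3) for d in manip.mark_of("top","lemon")])
```

```text
t 13.0 tcp [487.7   8.2 166.9] psi 90.0 gap 0.999 gf 0.0 F [ 1.1 -0.4 -0.6] q [-0.21  0.44  1.84 -0.    0.86 -0.21]
[191. 162.] 273 [572. 305.] axes [44. 51.] long dir -143.0
[225. 168.] 260 [559. 233.] axes [48. 54.] long dir -157.0
[425. 238.] 713 [ 432. -186.] axes [55. 75.] long dir -179.0
[[431.0, -186.0], [60.0, 66.0], 56.1, 0.79, [0.4309999942779541, -0.1860000044107437]] [array([ 0.421, -0.183])]
```

Request:
step_arm(targets="-194 -57 40 90;-194 -57 40 90;-194 -57 40 90;-194 -57 40 90;-194 -57 40 90;-194 -57 40 90;-194 -57 40 90;-194 -57 40 90;-194 -57 40 90;-194 -57 40 90;-194 -57 40 90;-194 -57 40 90")

```text
t: 14.35
tcp_pos: [0.4324, -0.1834, 0.127]
tool_rot: [1.0, 0.001, 0.0, -0.0]
force: [-0.2, 0.8, -0.3]
finger_gap: 1.0
gripper_force: 0.0
```

Run:
```python
from h import *
st()
manip.snapshot("side")
print(rect("side","lemon",.028),[at("side",d["position"],0)[:2].round(3) for d in manip.mark_of("side","lemon")],[at("side",d["position"],0.0)[:2].round(3) for d in manip.mark_of("side","produce_tray")])
```

```text
t 14.35 tcp [ 432.4 -183.4  127. ] psi 0.1 gap 1.0 gf 0.0 F [-0.2  0.8 -0.3] q [-0.64  0.5   1.91  0.    0.73  0.93]
[[433.0, -188.0], [70.0, 108.0], 40.6, 0.84, [0.4320000112056732, -0.18700000643730164]] [array([0.381, 0.346]), array([ 0.437, -0.188]), array([ 0.383, -0.303])] [array([ 0.559, -0.213])]
```

Request:
step_arm(targets="0 3 40 0;0 3 80 0;0 3 105 0;0 3 117 0;0 3 117 0;0 3 117 0")

```text
t: 15.15
tcp_pos: [0.4319, -0.1875, 0.0108]
tool_rot: [1.0, -0.0, 0.0, 0.0]
force: [0.4, 0.3, 0.9]
finger_gap: 1.002
gripper_force: 0.0
```

Request:
step_arm(targets="0 0 0 0;0 0 0 0;0 0 0 0;0 0 0 0;0 0 0 0", gripper=1, squeeze=30)

```text
t: 15.65
tcp_pos: [0.4321, -0.1874, 0.0119]
tool_rot: [1.0, -0.0, 0.001, 0.001]
force: [0.1, 1.2, 6.5]
finger_gap: 0.618
gripper_force: 30.0
```

Run:
```python
from h import *
st()
```

```text
t 15.65 tcp [ 432.1 -187.4   11.9] psi -0.0 gap 0.618 gf 30.0 F [0.1 1.2 6.5] q [-0.65  0.73  1.97  0.    0.44  0.92]
```

Request:
step_arm(targets="0 0 -25 0;0 0 -50 0;40 18 -50 0;80 37 -50 0;115 54 -50 0;129 60 -50 0;129 60 -50 0;129 60 -50 0;129 60 -50 0")

```text
t: 16.55
tcp_pos: [0.5584, -0.2461, 0.0601]
tool_rot: [1.0, -0.0, -0.001, -0.001]
force: [0.6, -0.1, -0.7]
finger_gap: 0.621
gripper_force: 31.8
```

Run:
```python
from h import *
st()
a=manip.snapshot("side");b=manip.snapshot("top")
cv2.imwrite("pics/p4.png",np.hstack([cv2.resize(a[150:350,150:400],(400,320)),cv2.resize(b[120:290,300:512],(400,320))])[:,:,::-1])
# project expected tray outline & report for overlay check
P=[(.561+sx*.052,-.197+sy*.102,.012) for sx,sy in((1,1),(1,-1),(-1,-1),(-1,1))]
print([proj("top",p).round().tolist() for p in P],[proj("side",p).round().tolist() for p in P])
```

```text
t 16.55 tcp [ 558.4 -246.1   60.1] psi -0.0 gap 0.621 gf 31.8 F [ 0.6 -0.1 -0.7] q [-0.6   0.74  1.59 -0.    0.81  0.97]
[[382.0, 158.0], [475.0, 159.0], [476.0, 205.0], [382.0, 204.0]] [[280.0, 208.0], [315.0, 176.0], [349.0, 184.0], [316.0, 218.0]]
```

View pics/p4.png

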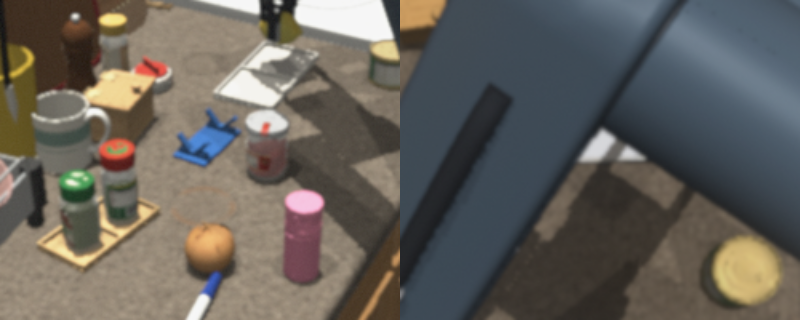

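Both jars stand in the wooden tray. The white tray's corners sit about 9 mm farther toward −y than I assumed, so I'm correcting by that before lowering the lemon.

Request:
step_arm(targets="2 10 10 0;2 10 25 0;2 10 37 0;2 10 42 0;2 10 44 0;2 10 44 0;2 10 44 0")

```text
t: 17.35
tcp_pos: [0.561, -0.2565, 0.016]
tool_rot: [1.0, -0.0, -0.002, -0.001]
force: [-3.0, 0.9, 3.7]
finger_gap: 0.623
gripper_force: 32.3
```

Request:
step_arm(targets="0 0 0 0;0 0 0 0;0 0 0 0;0 0 -20 0;0 0 -60 0;0 0 -120 0;0 0 -160 0;0 0 -160 0", gripper=0)

```text
t: 18.15
tcp_pos: [0.5671, -0.2603, 0.1842]
tool_rot: [1.0, -0.0, 0.007, 0.005]
force: [0.8, -0.5, 1.1]
finger_gap: 0.999
gripper_force: 0.0
```

Request:
step_arm(targets="-154 -519 10 -130;-154 -519 10 -130;-154 -519 10 -130;-154 -519 10 -130;-154 -519 10 -130;-154 -519 10 -130;-154 -519 10 -130;-154 -519 10 -130;-154 -519 10 -130;-154 -519 10 -130;-154 -519 10 -130;-154 -519 10 -130")

```text
t: 19.35
tcp_pos: [0.4066, 0.266, 0.1658]
tool_rot: [0.617, 0.787, 0.0, -0.001]
force: [-0.1, 0.0, -0.2]
finger_gap: 1.0
gripper_force: 0.0
```

Run:
```python
from h import *
st()
a=manip.snapshot("side");b=manip.snapshot("top")
for n,im in(("top",b),("side",a)):
    m=manip.masks_of(n,"shallot")
    for d in m[:2]:
        ys,xs=np.nonzero(d["pixels"]);print(n,round(d["p"],2),xs.min(),xs.max(),ys.min(),ys.max(),np.round(d["position"]))
        print(at(n,((xs.min()+xs.max())/2,(ys.min()+ys.max())/2),.033)[:2].round(3))
    print([at(n,d["position"],0)[:2].round(3) for d in manip.mark_of(n,"shallot")])
    print("lemon",[at(n,d["position"],.004)[:2].round(3) for d in manip.mark_of(n,"lemon")])
    print("proj",proj(n,(.409,.261,.033)).round())
cv2.imwrite("pics/p5.png",np.hstack([cv2.resize(a[150:350,150:400],(400,320)),cv2.resize(b[140:300,130:330],(400,320))])[:,:,::-1])
```

```text
t 19.35 tcp [406.6 266.  165.8] psi 103.8 gap 1.0 gf 0.0 F [-0.1  0.  -0.2] q [0.35 0.44 1.84 0.   0.86 0.11]
top 0.92 202 230 231 259 [217. 246.]
[0.41  0.261]
top 0.58 183 254 155 197 [222. 183.]
[0.561 0.262]
[array([0.408, 0.262])]
lemon [array([ 0.554, -0.256])]
proj [216. 245.]
side 0.74 266 296 289 319 [280. 304.]
[0.409 0.267]
side 0.48 303 349 180 216 [328. 194.]
[ 0.516 -0.164]
[array([0.406, 0.262])]
lemon [array([ 0.571, -0.266])]
proj [282. 302.]
```

View pics/p5.png

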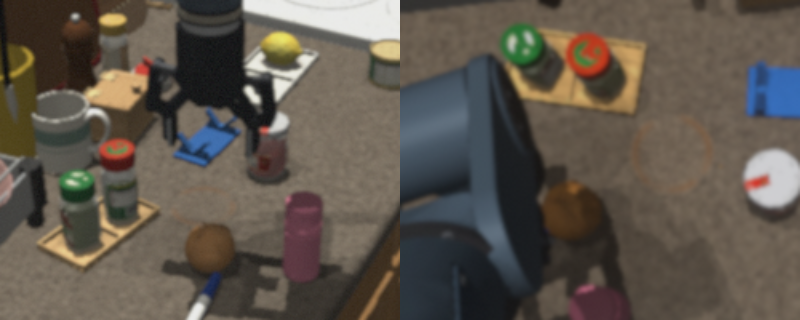

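Request:
step_arm(targets="0 0 40 -26;0 0 60 -26;0 0 60 -26;0 0 60 -26;0 0 60 -26;0 0 60 -26")

```text
t: 20.35
tcp_pos: [0.4093, 0.2616, 0.1068]
tool_rot: [0.431, 0.902, 0.0, 0.0]
force: [-0.3, 0.1, -1.0]
finger_gap: 0.993
gripper_force: 0.0
```

Run:
```python
from h import *
s=st();p=np.radians(130);d=np.array([409,261.5])-np.array(s["tcp_pos"][:2])*1000
print("tool x",d@[np.cos(p),np.sin(p)],"tool y",d@[np.sin(p),-np.cos(p)])
```

```text
t 20.35 tcp [409.3 261.6 106.8] psi 128.9 gap 0.993 gf 0.0 F [-0.3  0.1 -1. ] q [ 0.34  0.55  1.89  0.    0.7  -0.34]
tool x 0.08622816163747651 tool y -0.288107297196486
```

Aligned over the onion; descending and gripping.

Request:
step_arm(targets="0 0 30 0;0 0 60 0;0 0 85 0;0 0 100 0;0 0 100 0;0 0 100 0")

```text
t: 20.95
tcp_pos: [0.4091, 0.2618, 0.0067]
tool_rot: [0.43, 0.903, 0.0, 0.0]
force: [-0.1, 0.5, -0.1]
finger_gap: 0.997
gripper_force: 0.0
```

Request:
step_arm(targets="0 0 0 0;0 0 0 0;0 0 0 0;0 0 0 0;0 0 0 0", gripper=1, squeeze=30)

```text
t: 21.45
tcp_pos: [0.41, 0.2623, 0.008]
tool_rot: [0.43, 0.903, 0.001, 0.001]
force: [0.5, 0.8, 6.4]
finger_gap: 0.726
gripper_force: 31.2
```

Request:
step_arm(targets="0 0 -20 0;0 0 -60 0;0 0 -60 0;0 0 -60 0")

```text
t: 21.85
tcp_pos: [0.4093, 0.262, 0.0676]
tool_rot: [0.43, 0.903, 0.001, 0.001]
force: [0.2, 0.5, -1.8]
finger_gap: 0.725
gripper_force: 33.6
```

Request:
step_arm(targets="0 0 -35 0;0 0 -65 0;-421 -144 -65 39;-421 -144 -65 39;-421 -144 -65 39;-421 -144 -65 39;-421 -144 -65 39;-421 -144 -65 39;-421 -144 -65 39;-421 -144 -65 39;-421 -144 -65 39;-421 -144 -65 39")

```text
t: 23.05
tcp_pos: [0.5652, -0.1624, 0.1303]
tool_rot: [0.709, 0.706, 0.0, 0.003]
force: [-0.1, 0.7, -1.4]
finger_gap: 0.721
gripper_force: 34.1
```

Request:
step_arm(targets="0 0 0 0;0 0 0 0;0 0 0 0")

```text
t: 23.35
tcp_pos: [0.5613, -0.1539, 0.1306]
tool_rot: [0.706, 0.708, -0.0, -0.001]
force: [-1.0, 0.1, -1.4]
finger_gap: 0.722
gripper_force: 34.1
```

Run:
```python
from h import *
st()
a=manip.snapshot("side");b=manip.snapshot("top")
cv2.imwrite("pics/p6.png",np.hstack([cv2.resize(a[110:310,200:450],(400,320)),cv2.resize(b[140:300,130:330],(400,320))])[:,:,::-1])
for n in("top","side"):
    print(n,rect(n,"marker",.008),rect(n,"pen_rest",.02),[at(n,d["position"],0)[:2].round(3) for d in manip.mark_of(n,"marker")])
```

```text
t 23.35 tcp [ 561.3 -153.9  130.6] psi 90.2 gap 0.722 gf 34.1 F [-1.   0.1 -1.4] q [-0.46  0.6   1.63  0.    0.91 -0.46]
top [[375.0, 361.0], [17.0, 117.0], 9.6, 0.9, [0.375, 0.3610000014305115]] None [array([0.375, 0.355])]
side [[378.0, 351.0], [17.0, 144.0], 10.1, 0.76, [0.37700000405311584, 0.3540000021457672]] [[545.0, 28.0], [78.0, 146.0], 0.5, 0.9, [0.5389999747276306, 0.039000000804662704]] [array([0.38 , 0.353])]
```

View pics/p6.png

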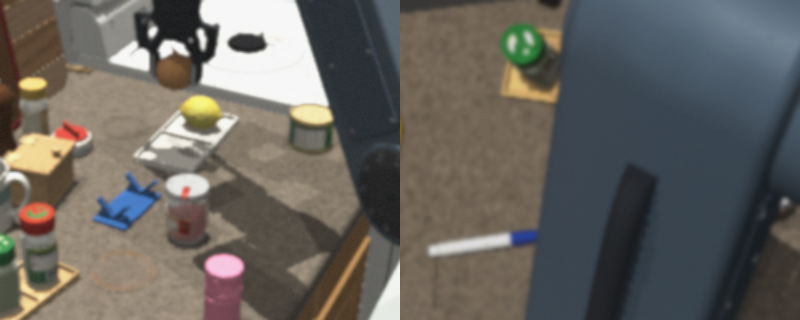

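The onion hangs over the empty bay (composite (175,70)). The lemon lies in the other bay at (200,112). I'm lowering the onion.

Request:
step_arm(targets="0 0 40 0;0 0 75 0;0 0 98 0;0 0 109 0;0 0 114 0;0 0 117 0;0 0 117 0;0 0 117 0")

```text
t: 24.55
tcp_pos: [0.5632, -0.1561, 0.0154]
tool_rot: [0.706, 0.708, 0.0, 0.001]
force: [-0.0, -0.6, -0.9]
finger_gap: 0.724
gripper_force: 34.1
```

Request:
step_arm(targets="0 0 0 0;0 0 0 0;0 0 0 0;0 0 -20 0;0 0 -60 0;0 0 -110 0;0 0 -150 0;0 0 -150 0", gripper=0)

```text
t: 25.35
tcp_pos: [0.5663, -0.1576, 0.1707]
tool_rot: [0.706, 0.708, 0.002, 0.006]
force: [1.3, 0.1, 0.6]
finger_gap: 1.0
gripper_force: 0.0
```

Run:
```python
from h import *
st()
a=manip.snapshot("side");b=manip.snapshot("top")
for n in("top","side"):
    print(n,rect(n,"marker",.008),rect(n,"pen_rest",.02),[at(n,d["position"],0)[:2].round(3) for d in manip.mark_of(n,"marker")],"rest",[at(n,d["position"],0)[:2].round(3) for d in manip.mark_of(n,"pen_rest")])
    for q,z in(("shallot",.004),("lemon",.004)): print(q,[at(n,d["position"],z)[:2].round(3) for d in manip.mark_of(n,q)])
# blue parts
h=cv2.cvtColor(b,cv2.COLOR_RGB2HSV);m=cv2.inRange(h,(105,130,60),(130,255,255));k,L,s,ce=cv2.connectedComponentsWithStats(m);print([(ce[i].round(1),s[i]) for i in range(1,k) if s[i,4]>40])
P=[(.547+sx*.028,.023+sy*.055,.006) for sx,sy in((1,1),(1,-1),(-1,-1),(-1,1))]
print([proj("top",p).round().tolist() for p in P],[proj("side",p).round().tolist() for p in P])
cv2.imwrite("pics/p7.png",np.hstack([cv2.resize(a[180:300,230:380],(400,320)),cv2.resize(b[150:290,130:380],(400,224)).repeat(1,0) if 0 else cv2.resize(b[150:290,140:315],(400,320))])[:,:,::-1])
```

```text
t 25.35 tcp [ 566.3 -157.6  170.7] psi 90.1 gap 1.0 gf 0.0 F [1.3 0.1 0.6] q [-0.46  0.55  1.6   0.    0.98 -0.46]
top [[373.0, 375.0], [15.0, 88.0], 9.4, 0.7, [0.37299999594688416, 0.375]] None [array([0.384, 0.353])] rest []
shallot []
lemon []
side [[378.0, 351.0], [17.0, 140.0], 10.1, 0.94, [0.37700000405311584, 0.3529999852180481]] [[547.0, 33.0], [140.0, 77.0], 89.7, 0.9, [0.5400000214576721, 0.041999999433755875]] [array([0.377, 0.353])] rest [array([0.38, 0.35]), array([0.552, 0.025])]
shallot [array([ 0.561, -0.144]), array([0.559, 0.239])]
lemon [array([ 0.564, -0.264]), array([0.573, 0.273])]
[]
[[304.0, 174.0], [353.0, 175.0], [353.0, 199.0], [303.0, 199.0]] [[258.0, 246.0], [281.0, 225.0], [301.0, 230.0], [279.0, 253.0]]
```

View pics/p7.png

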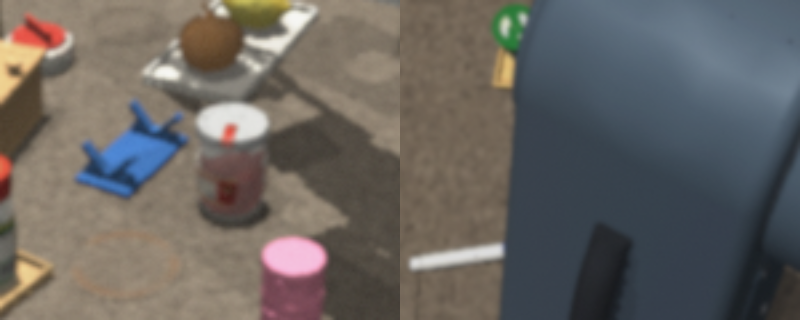

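The onion and lemon are each in their own bay of the white tray. The pen rest's corners match (0.547, 0.022). I'm moving to the marker.

Request:
step_arm(targets="510 -186 50 -10;510 -186 50 -10;510 -186 50 -10;510 -186 50 -10;510 -186 50 -10;510 -186 50 -10;510 -186 50 -10;510 -186 50 -10;510 -186 50 -10;510 -186 50 -10;510 -186 50 -10;510 -186 50 -10")

```text
t: 27.25
tcp_pos: [0.3735, 0.3584, 0.1141]
tool_rot: [0.639, 0.769, 0.001, -0.0]
force: [0.4, -1.0, -0.0]
finger_gap: 1.001
gripper_force: 0.0
```

Request:
step_arm(targets="0 0 40 0;0 0 50 0;0 0 50 0;0 0 50 0")

```text
t: 27.65
tcp_pos: [0.3761, 0.3533, 0.0647]
tool_rot: [0.643, 0.766, -0.0, 0.0]
force: [-0.2, 0.1, 0.4]
finger_gap: 1.0
gripper_force: 0.0
```

Run:
```python
from h import *
s=st()
a=manip.snapshot("side");b=manip.snapshot("top")
for n in("side","top"): print(n,rect(n,"marker",.008),[at(n,d["position"],0)[:2].round(3) for d in manip.mark_of(n,"marker")])
p=np.radians(100);d=np.array([377,353])-np.array(s["tcp_pos"][:2])*1000
print("tool x",d@[np.cos(p),np.sin(p)],"tool y",d@[np.sin(p),-np.cos(p)])
```

```text
t 27.65 tcp [376.1 353.3  64.7] psi 100.0 gap 1.0 gf 0.0 F [-0.2  0.1  0.4] q [ 0.54  0.65  1.84 -0.    0.65  0.36]
side [[378.0, 352.0], [18.0, 147.0], 10.1, 0.59, [0.37700000405311584, 0.35499998927116394]] [array([0.384, 0.352])]
top [[381.0, 331.0], [16.0, 95.0], 9.9, 0.76, [0.3799999952316284, 0.3319999873638153]] [array([0.382, 0.346])]
tool x -0.4771569615240484 tool y 0.7942785011097693
```

Request:
step_arm(targets="-1 1 25 0;-1 1 45 0;-1 1 56 0;-1 1 61 0;-1 1 61 0;-1 1 61 0")

```text
t: 28.55
tcp_pos: [0.3771, 0.3533, 0.0038]
tool_rot: [0.642, 0.767, 0.0, 0.0]
force: [-0.1, 0.7, 0.4]
finger_gap: 1.002
gripper_force: 0.0
```

Request:
step_arm(targets="0 0 0 0;0 0 0 0;0 0 0 0;0 0 0 0;0 0 0 0;0 0 0 0;0 0 0 0", gripper=1, squeeze=30)

```text
t: 29.25
tcp_pos: [0.3769, 0.3532, 0.0036]
tool_rot: [0.642, 0.767, 0.0, 0.0]
force: [-0.0, -1.0, 4.3]
finger_gap: 0.166
gripper_force: 29.4
```

Request:
step_arm(targets="0 0 -20 0;0 0 -60 0;0 0 -100 0;0 0 -130 0;0 0 -130 0;0 0 -130 0")

```text
t: 29.85
tcp_pos: [0.3767, 0.3531, 0.1337]
tool_rot: [0.642, 0.767, 0.0, 0.0]
force: [0.4, -0.6, -0.1]
finger_gap: 0.168
gripper_force: 29.4
```

Run:
```python
from h import *
st()
a=manip.snapshot("side")
cv2.imwrite("pics/p8.png",cv2.resize(a[150:400,150:400],(560,560))[:,:,::-1])
```

```text
t 29.85 tcp [376.7 353.1 133.7] psi 100.1 gap 0.168 gf 29.4 F [ 0.4 -0.6 -0.1] q [ 0.54  0.53  1.8  -0.    0.82  0.36]
```

View pics/p8.png

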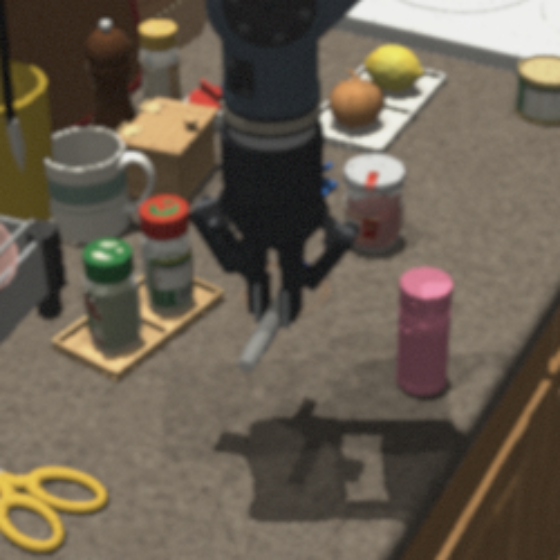

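The marker is gripped level near its middle. I'm carrying it to the rest.

Request:
step_arm(targets="0 0 -20 0;-355 110 -20 11;-355 110 -20 11;-355 110 -20 11;-355 110 -20 11;-355 110 -20 11;-355 110 -20 11;-355 110 -20 11;-355 110 -20 11;-355 110 -20 11;-355 110 -20 11;-355 110 -20 11")

```text
t: 31.1
tcp_pos: [0.5455, 0.0241, 0.1521]
tool_rot: [0.712, 0.702, -0.001, -0.002]
force: [0.1, -0.2, -0.5]
finger_gap: 0.164
gripper_force: 29.5
```

Request:
step_arm(targets="0 0 40 0;0 0 80 0;0 0 80 0;0 0 80 0;0 0 80 0")

```text
t: 31.6
tcp_pos: [0.5483, 0.0234, 0.075]
tool_rot: [0.712, 0.702, 0.001, 0.001]
force: [0.5, 0.4, -0.3]
finger_gap: 0.166
gripper_force: 29.4
```

Run:
```python
from h import *
s=st()
a=manip.snapshot("side");b=manip.snapshot("top")
z=s["tcp_pos"][2]+.005
print(rect("side","marker",z),rect("top","marker",z))
cv2.imwrite("pics/p9.png",np.hstack([cv2.resize(a[180:280,220:345],(400,320)),cv2.resize(b[140:240,255:380],(400,320))])[:,:,::-1])
```

```text
t 31.6 tcp [548.3  23.4  75. ] psi 89.2 gap 0.166 gf 29.4 F [ 0.5  0.4 -0.3] q [-0.16  0.66  1.75  0.    0.73 -0.15]
[[549.0, 54.0], [16.0, 73.0], 2.1, 0.56, [0.5490000247955322, 0.057999998331069946]] None
```

View pics/p9.png

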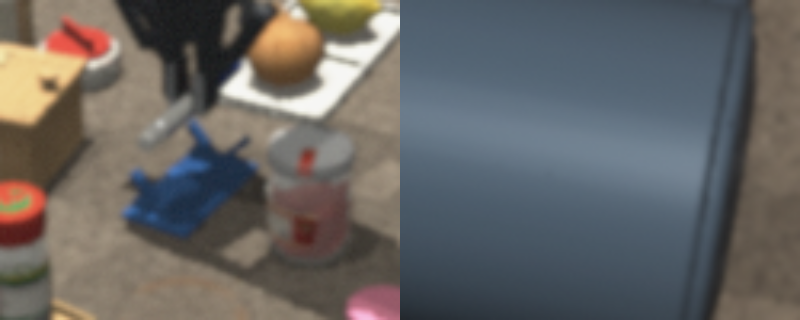

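The marker's white end reaches y≈0.090, so its middle is at about 0.0225, centred on the rest. I'm lowering it.

Request:
step_arm(targets="-1 -1 20 0;-1 -1 35 0;-1 -1 45 0;-1 -1 50 0;-1 -1 53 0;-1 -1 54 0;-1 -1 54 0")

```text
t: 32.5
tcp_pos: [0.5485, 0.0216, 0.0205]
tool_rot: [0.713, 0.701, 0.002, 0.002]
force: [1.7, -0.1, 2.4]
finger_gap: 0.165
gripper_force: 29.7
```

Run:
```python
from h import *
s=st()
a=manip.snapshot("side")
print(rect("side","marker",.024))
cv2.imwrite("pics/p10.png",cv2.resize(a[180:280,220:345],(600,480))[:,:,::-1])
```

```text
t 32.5 tcp [548.5  21.6  20.5] psi 89.1 gap 0.165 gf 29.7 F [ 1.7 -0.1  2.4] q [-0.16  0.75  1.77  0.    0.61 -0.15]
[[551.0, 53.0], [17.0, 72.0], 0.8, 0.72, [0.5509999990463257, 0.0560000017285347]]
```

View pics/p10.png

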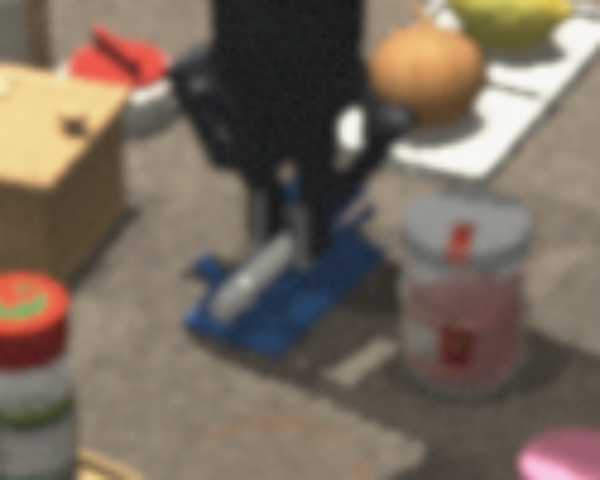

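The marker sits low in the notches with light contact. I'm releasing it and clearing the view.

Request:
step_arm(targets="0 0 0 0;0 0 0 0;0 0 0 0;0 0 0 0;0 0 -30 0;0 0 -70 0;0 0 -120 0;0 0 -170 0;-50 0 -180 0;-100 0 -180 0;-150 0 -180 0;-200 0 -180 0", gripper=0)

```text
t: 33.8
tcp_pos: [0.5425, -0.1785, 0.1994]
tool_rot: [0.712, 0.702, -0.0, -0.0]
force: [0.4, 1.0, 0.6]
finger_gap: 1.003
gripper_force: 0.0
```

Request:
step_arm(targets="-150 -60 0 0;-150 -60 0 0;-150 -60 0 0;-150 -60 0 0;-150 -60 0 0;-150 -60 0 0")

```text
t: 34.4
tcp_pos: [0.4806, -0.3248, 0.1989]
tool_rot: [0.713, 0.702, 0.0, -0.001]
force: [0.0, 0.3, 0.9]
finger_gap: 1.002
gripper_force: 0.0
```

Run:
```python
from h import *
st()
a=manip.snapshot("side");b=manip.snapshot("top")
print(rect("side","marker",.024),rect("top","marker",.024))
cv2.imwrite("pics/p11.png",np.hstack([cv2.resize(a[150:350,150:400],(400,400)),cv2.resize(b[120:300,160:500],(400,400))])[:,:,::-1])
```

```text
t 34.4 tcp [ 480.6 -324.8  198.9] psi 89.1 gap 1.002 gf 0.0 F [0.  0.3 0.9] q [-0.79  0.51  1.58  0.    1.06 -0.77]
[[550.0, 19.0], [19.0, 144.0], 0.7, 0.5, [0.550000011920929, 0.024000000208616257]] [[550.0, 54.0], [68.0, 18.0], 84.8, 0.67, [0.550000011920929, 0.05299999937415123]]
```

View pics/p11.png

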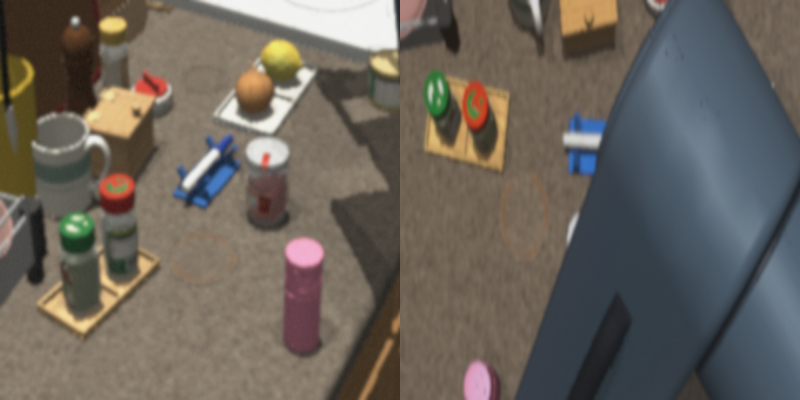

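The marker lies across both notches at composite (207,165), the jars stand in their bays, and the lemon and onion are in theirs. The tin and jam jar haven't been touched. I'm handing in.

```bash
python3 -c "
from station import manip
print(manip.sign_off())"
```

```text
the job is handed in; nothing more can be done
None
```

The job is handed in, finished at about 35 s of the 102 s: both spice jars stand in the wooden tray, the lemon and onion are in the white tray, the marker lies centred in the blue rest, and the tin, jam jar and pink look-alike were left alone.

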